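# Fill the sliding box with grinding balls

### The arm

A 6-joint arm with a two-finger parallel gripper is mounted at the origin on a cart in front of the work surface, level with it; the furniture and walls round the work are solid. World frame = base frame: x ahead of the robot, y to its left, z up, the work surface at z = 0. Lengths are in m, angles in rad, forces in N, time in s.
With the tool pointing down it reaches from about 0.325 to 0.85 m from the base axis. Payload 15.5 kg.
Tool frame: the origin (TCP) lies at the very end of the fingers, on their centre line; the grasp point (between the pads) lies hold_point_z behind it (hold_point_z is the distance from the TCP to the grasp point, in m); z points along the fingers, y is the line along which they close (so a half turn about z gives the same grasp; the last joint's range is limited). The gripper opens to 91 mm and grips with 3 to 60 N. Pads are 32 mm wide; open, the fingers measure 118 mm over their backs; the gripper's body (76 mm by 178 mm) begins 60 mm behind the grasp point.
Start: joints at [1.202, 0.494, 1.345, -0, 1.302, -0.096], TCP at [0.169, 0.602, 0.214] pointing down, gripper open.
Joint ranges: [-2.91, 2.91], [-0.82, 2.16], [0.22, 2.67], [-1.22, 4.37], [0.12, 2.79], [-3.08, 3.08]. Speed limits (rad/s): [1.89, 1.89, 2.57, 3.01, 3.01, 3.01].

### API

Orientations are given as a rotation vector (axis times angle).
In Python, from plant import goto, move_straight, set_joints, open_jaws, grab, sleep, ik, sense, snapshot, MotionError, job_done, hold_point_z gives the robot as it stands. Calls block until the motion is done:
- goto(position, orientation): joint-space move of the TCP to a pose.
- move_straight(position, ori=None, feed=0.15): straight line of the TCP; ori=None keeps the orientation; feed is the mean speed in m/s.
- set_joints(angles): joint-space move.
- open_jaws() and grab(f_grip=None): open the fingers fully, or close them until they stop; f_grip is the grip in N (None keeps the last).
- sleep(seconds).
- ik(position, orientation): joint angles nearest the present ones, or None.
- sense(): the state.
- snapshot(name): name is "scene" or "top" or "wrist"; returns a dict with "pixels" (480x640x3 uint8, red, green, blue), "vfov" (degrees; the focal length in pixels is half the picture's height over the tangent of half this angle, whatever the lens; pixels are square), "cx", "cy" (the principal point, pixels), "R" (3x3) and "t" (3): a world point X has camera coordinates R X + t. Camera axes: x right, y down, z forward; pixel columns grow to the right and rows downward; lengths in m; the calibration is good to about 2 mm. A picture is of the moment at which its call begins. There is no depth.
A pose or a line that the arm cannot do raises MotionError and nothing moves.
- job_done(): hands the job in; it is judged then, once.
The state is a dict: "clock": time; "joint_positions": joint angles; "joint_velocities": joint speeds; "joint_torque": joint torques, N m; "tool_pos": TCP position; "ee_rot": TCP orientation; "force": force on the tool from outside, world axes, zero at the start; "torque": the same for the moment, N m; "grip_width": finger opening in m; "gripper_force": force on a finger pad.
Only numpy, scipy, OpenCV 4.12 (cv2) and the standard library are available. Lean on these libraries where they do the work, as an engineer would, in place of code of your own. Each camera call takes 0.05 s, during which the arm holds its last target. There are 200 camera calls.

### The job

Push the blue box along its rail until it is fully home under the spout. Then raise the red-handled end of the white tray to tip all four steel balls through the hopper into the box, lower the tray gently back onto its rest without letting it drop, and leave the box where it is. Do not knock over or shift the bottles and the beaker beside the stand.

Things in the scene. Friction and masses are not known exactly. Their poses are not given: they have to be found in the camera images.
- stand: Fixed filling stand; aluminium base plate 10 mm thick, x -170 to +90 mm, 116 mm wide. Origin on the worktop below the spout; z up, +x along the guide rails towards the end stops (roughly away from the robot), +y to the tray's side. Rails 10 mm wide at y = +-46 mm, top at 24 mm. Column at x = +80 mm, 165 mm high. Thin tray rest post at x = 0, y = +125 mm.
- spout (a point): Centre of the steel spout's mouth, at stand x = y = 0, 75 mm up. Spout 50 mm square outside, to 100 mm up; above it a hopper widens along x to +-68 mm at its rim 165 mm up (57 mm wide in y). The hopper overhangs the box's tab when the box is home: a gripper straight above the tab hits it, so lean the tool back by about 35 degrees. Splash plate on its -y side to 215 mm.
- carriage (a joint): Slide of the receiving box along the stand's +x, in m: 0 = pulled out 85 mm in front of the spout, 0.085 = fully home against the end stops, centred under the spout. Stays where it is left; takes about 1.5 N to move.
- box_floor (a point): Centre of the receiving box's inner floor. Blue open box, 84 mm (x) x 76 mm (y) x 48 mm, wall 3 mm, rim 58 mm above the worktop; axes as the stand's. It lies below the spout, at stand x = 0, when home.
- box_grip (a point): Grip point in the black upright tab on the robot's side of the blue box; moves with it. Tab 10 mm thick (x), 36 mm wide (y, grip across this), from 16 to 62 mm above the worktop; this point is on its mid-plane, 48.5 mm above the worktop, 66 mm from the box's centre towards -x. A 12 mm wide stem joins it to the box; 19 mm free between tab and box wall.
- tray (a joint): Hinge of the tipping tray, rad: 0 = at rest (outer end 8 degrees low, on its rest post), grows as the outer end is lifted; limit 0.9. It falls back by its weight (about 0.2 kg) when let go. The balls begin to roll towards the hopper at about 0.14 and run out freely at 0.6.
- tray_hinge (a point): Middle of the tipping tray's hinge axis, which lies along the stand's x on the hopper's rim, at stand x = 0, y = +30 mm, 172 mm up. White trough from here to +y: 46 mm wide, 113 mm long, walls 24 mm high, open at the hopper.
- tray_grip (a point): Centre of the red round handle bar on the tray's outer (+y) end: 40 mm long along the stand's x, 16 mm thick, on an 8 mm steel rod at its middle. Can be pinched from above by its end faces (40 mm) and turns between the fingers as the tray tilts. At rest 204 mm above the worktop, 137 mm from the hinge axis. The tray's end wall is 15 mm inward of it, 26 mm lower.
- ball1_center (a point): Centre of polished steel grinding ball 1 of four alike, 18 mm across, 24 g. At the start all four lie together at the low outer end of the tipping tray.
- ball2_center (a point): Centre of polished steel grinding ball 2 of four alike, 18 mm across, 24 g. At the start all four lie together at the low outer end of the tipping tray.
- ball3_center (a point): Centre of polished steel grinding ball 3 of four alike, 18 mm across, 24 g. At the start all four lie together at the low outer end of the tipping tray.
- ball4_center (a point): Centre of polished steel grinding ball 4 of four alike, 18 mm across, 24 g. At the start all four lie together at the low outer end of the tipping tray.
- stain_bottle: Bystander: small red glass bottle with a glass rod, 38 mm across, 92 mm tall, loose; origin at the centre of its underside.
- beaker: Bystander: empty glass beaker, 54 mm across, 67 mm tall, loose; origin at the centre of its underside.
- brown_bottle: Bystander: brown bottle with a black cap, 52 mm across, 105 mm tall, loose; origin at the centre of its underside.

How it is judged:
By the outcome, as a careful person would: the job done as asked, in the order asked, and still so for the second after the job is handed in, with the robot touching nothing.
It also fails if it takes over 53 s, if anything falls off the work surface, if the arm or the gripper's body presses on something with over 40 N, if the wrist force passes 120 N, or if a joint passes its speed limit or range.

## Working session

There is one attempt and no reset: what is moved stays moved. The work goes in short steps, each a Python script; the robot and the scene stay as the last script left them, time stands still between calls to the robot, and variables do not carry over. Pictures are saved under pics/ and viewed, at most 10 in all, crops included, and the job is handed in when it is done.

```bash
ls; mkdir -p pics; python3 - <<'E'
from plant import *
import cv2,numpy as np
ims=[]
for n in("scene","top"):
    s=snapshot(n); cv2.imwrite(f"pics/{n}0.png",s["pixels"][...,::-1])
    print(n,s["vfov"],s["cx"],s["cy"],np.round(s["R"],3).tolist(),np.round(s["t"],3).tolist())
st=sense();print(st,hold_point_z)
E
```

```text
pics
scene 48.43941330854105 320.13373998985855 243.531770806124 [[0.716, -0.698, 0.012], [-0.415, -0.438, -0.798], [0.562, 0.566, -0.603]] [-0.489, 0.324, 0.726]
top 50.02619257951135 323.23528384299124 240.5686519155107 [[0.015, -1.0, 0.005], [-0.994, -0.015, -0.109], [0.109, -0.004, -0.994]] [-0.109, 0.624, 0.949]
{'clock': 0.1, 'joint_positions': array([ 1.20147594e+00,  4.94131509e-01,  1.34608736e+00,  2.62942682e-05,
        1.30250781e+00, -9.54891950e-02]), 'joint_velocities': array([ 0.00114222, -0.00203452,  0.0004109 , -0.00147054,  0.00077728,
       -0.00048561]), 'joint_torque': array([ 1.75302965e-03, -8.80249000e+01, -3.82542801e+01,  7.08009512e-02,
        4.84028540e-02, -3.30157661e-05]), 'tool_pos': array([0.16886638, 0.60138542, 0.21338523]), 'ee_rot': array([-4.28762199e-01, -3.11190752e+00,  1.72410439e-03]), 'force': array([ 0.19828257, -0.32255653, -1.21842922]), 'torque': array([ 0.05040334, -0.01243809, -0.04163585]), 'gripper_force': 0.0, 'grip_width': 0.0912642442204818} 0.0188
```

View pics/scene0.png

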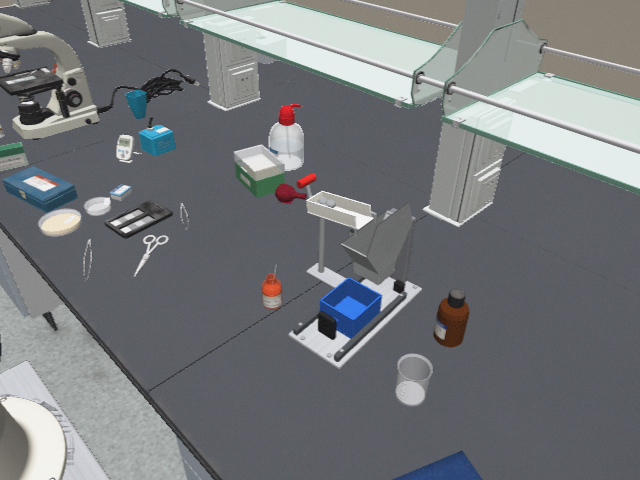

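View pics/top0.png

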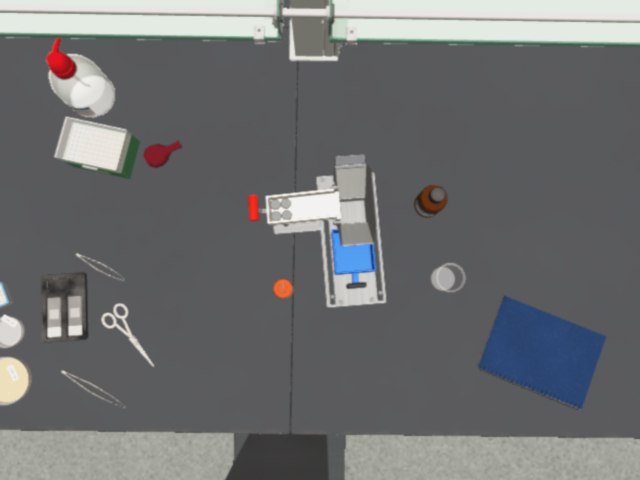

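Scene view: the red handle is at about (306,181), the black tab at (327,326) and the blue box at (350,305). Top view: handle (253,207), tab (356,286), near plate corners (332,306) and (384,302), with the stand yawed about +5°. Next I'll measure these by masks.

```bash
cat > h.py <<'E'
import numpy as np, cv2
def cam(s):
    f=240/np.tan(np.radians(s["vfov"]/2)); return f,s["cx"],s["cy"],np.array(s["R"]),np.array(s["t"])
def ray(s,p):
    f,cx,cy,R,t=cam(s); d=R.T@np.array([(p[0]-cx)/f,(p[1]-cy)/f,1]); return -R.T@t,d/np.linalg.norm(d)
def plane(s,p,z):
    c,d=ray(s,p); return c+d*(z-c[2])/d[2]
def tri(s1,p1,s2,p2):
    A=np.zeros((3,3));b=np.zeros(3);
    for s,p in((s1,p1),(s2,p2)):
        c,d=ray(s,p);M=np.eye(3)-np.outer(d,d);A+=M;b+=M@c
    X=np.linalg.solve(A,b); c,d=ray(s1,p1); return X,np.linalg.norm(np.cross(X-c,d))
def blob(s,kind,win):
    x0,y0,x1,y1=win; im=s["pixels"][y0:y1,x0:x1].astype(int); r,g,b=im[...,0],im[...,1],im[...,2]
    m={"red":(r>110)&(r>2.2*g)&(r>2.2*b),"blue":(b>90)&(b>1.8*r),"black":(im.max(2)<35)}[kind].astype(np.uint8)
    n,l,st,c=cv2.connectedComponentsWithStats(m); k=1+np.argmax(st[1:,4])
    return c[k]+[x0,y0],st[k]+[x0,y0,0,0,0],(l==k)
E
python3 - <<'E'
from plant import *
from h import *
S=snapshot("scene");T=snapshot("top")
for k,ws,wt in(("red",(295,170,320,190),(243,190,262,225)),("black",(312,308,340,345),(342,278,372,294))):
    a,sa,_=blob(S,k,ws);b,sb,_=blob(T,k,wt);print(k,a,sa,b,sb,tri(S,a,T,b))
a,sa,m=blob(T,"blue",(320,215,385,290)); print(a,sa)
a,sa,m=blob(T,"red",(270,275,300,300)); print("bottle",a,plane(T,a,.08))
im=T["pixels"]
crop=im[150:312,240:450]; cv2.imwrite("pics/topc.png",cv2.resize(crop[...,::-1],None,fx=3.7,fy=3.7,interpolation=cv2.INTER_CUBIC))
# right plate edge: strongest gray drop per row
g=cv2.cvtColor(im,cv2.COLOR_RGB2GRAY).astype(float)
P=[]
for r in range(190,300,4):
    row=g[r,360:400]; d=row[:-1]-row[1:]; i=np.argmax(np.where(row[:-1]>90,d,0)*1); 
    idx=[j for j in range(39) if d[j]>30]; 
    if idx: P.append((360+max(idx)+.5,r))
print(np.round(np.array([plane(T,p,.01)[:2] for p in P]),3).tolist())
for c in((332,306),(384.5,302.5)): print(plane(T,c,.01))
E
```

```text
red [305.92763158 179.80921053] [297 173  19  15 152] [252.95967742 207.47580645] [248 195  11  26 248] (array([0.65840613, 0.01445496, 0.20308686]), np.float64(0.00045102951458304765))Traceback (most recent call last):
  File "<stdin>", line 5, in <module>
  File "h.py", line 16, in blob
    n,l,st,c=cv2.connectedComponentsWithStats(m); k=1+np.argmax(st[1:,4])
                                                      ~~~~~~~~~^^^^^^^^^^
    return _wrapfunc(a, 'argmax', axis=axis, out=out, **kwds)
    return bound(*args, **kwds)
ValueError: attempt to get argmax of an empty sequence
```

```bash
sed -i 's/<35/<48/' h.py
python3 - <<'E'
from plant import *
from h import *
S=snapshot("scene");T=snapshot("top")
for n,k,s,w in(("tabS","black",S,(314,310,340,342)),("tabT","black",T,(342,278,372,293)),("blueT","blue",T,(320,215,385,290)),("botT","red",T,(270,275,300,300))):
    try: a,sa,_=blob(s,k,w);print(n,a,sa, plane(s,a,.062),plane(s,a,.08))
    except Exception as e: print(n,"none")
im=T["pixels"]
cv2.imwrite("pics/topc.png",cv2.resize(im[150:312,240:450][...,::-1],None,fx=3.7,fy=3.7,interpolation=cv2.INTER_CUBIC))
g=cv2.cvtColor(im,cv2.COLOR_RGB2GRAY).astype(float)
P=[]
for r in range(190,300,4):
    d=g[r,360:399]-g[r,361:400]; idx=np.flatnonzero(d>30)
    if len(idx): P.append((360+idx.max()+.5,r))
Q=np.array([plane(T,p,.01)[:2] for p in P]);print(np.round(Q,3).tolist())
c=np.polyfit(Q[:,0],Q[:,1],1);print("yaw",np.degrees(np.arctan(c[0])),c)
for c in((332,306),(384.5,302.5)): print(plane(T,c,.01))
E
```

```text
tabS [326.54966887 325.98344371] [318 313  18  26 302] [ 0.52262567 -0.17902649  0.062     ] [ 0.51006265 -0.1911619   0.08      ]
tabT none
blueT [352.24072672 257.36184709] [ 332  229   44   55 1321] [ 0.59249948 -0.1533086   0.062     ] [ 0.59109586 -0.15221796  0.08      ]
botT [279.76923077 292.94230769] [274 289  13   9  52] [ 0.52490867 -0.02067378  0.062     ] [ 0.52478498 -0.02209475  0.08      ]
[[0.731, -0.201], [0.723, -0.203], [0.715, -0.203], [0.707, -0.203], [0.699, -0.206], [0.691, -0.208], [0.683, -0.206], [0.675, -0.208], [0.667, -0.208], [0.659, -0.21], [0.651, -0.21], [0.643, -0.21], [0.636, -0.212], [0.628, -0.214], [0.62, -0.214], [0.612, -0.214], [0.604, -0.214], [0.596, -0.216], [0.588, -0.216], [0.581, -0.216], [0.573, -0.218], [0.565, -0.22], [0.557, -0.22], [0.549, -0.22], [0.542, -0.22], [0.534, -0.222], [0.526, -0.222], [0.519, -0.222]]
yaw 5.529388879172387 [ 0.09680676 -0.27286009]
[ 0.5016616  -0.11813499  0.01      ]
[ 0.50989603 -0.21970831  0.01      ]
```

View pics/topc.png

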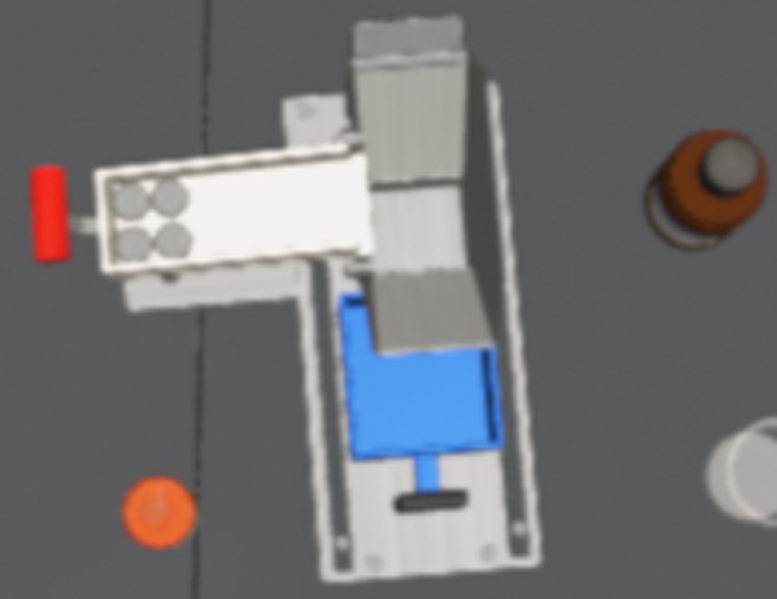

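Stand fix: origin ≈ (0.6735, -0.148), yaw ≈ 5.3°. It's consistent with the triangulated handle and the plate corners at zoomed px (322,580)/(540,565). The box is fully out and all four balls are at the tray's outer end. Now the push.

```bash
cat >> h.py <<'E'
from scipy.spatial.transform import Rotation as Ro
YAW=np.radians(5.3); Rz=Ro.from_euler("z",YAW).as_matrix(); O=np.array([.6735,-.148,0])
W=lambda x,y,z: O+Rz@np.array([x,y,z])
def ori(y,z):
    y=Rz@np.array(y,float); z=Rz@np.array(z,float); return Ro.from_matrix(np.stack([np.cross(y,z),y,z],1)).as_rotvec()
a=np.radians(35); PUSH=ori([0,1,0],[np.sin(a),0,-np.cos(a)])
E
python3 - <<'E'
from plant import *
from h import *
print([ik(W(-.20,0,.036),PUSH),ik(W(-.20,0,.2),PUSH),ik(W(-.08,0,.036),PUSH)])
grab(10)
goto(W(-.20,0,.20),PUSH)
move_straight(W(-.20,0,.037),feed=.15)
s=sense();print(s["clock"],s["force"],s["grip_width"],s["tool_pos"])
cv2.imwrite("pics/push1.png",snapshot("scene")["pixels"][200:420,200:500,::-1].repeat(2,0).repeat(2,1))
E
```

```text
[array([-0.77777343,  0.67028905,  2.28923518,  2.02721982,  0.51038085,
        1.85809379]), None, array([-0.55678353,  0.67263123,  2.03837311,  1.77893428,  0.3623198 ,
        2.36316443])]Traceback (most recent call last):
  File "<stdin>", line 5, in <module>
plant.MotionError: the arm cannot take that pose within its joint ranges
```

```bash
python3 - <<'E'
from plant import *
from h import *
for L in(15,20,25,30,35):
    a=np.radians(L)
    for sg in(1,-1):
        o=ori([0,sg,0],[np.sin(a),0,-np.cos(a)])
        for p in((-.19,.037),(-.19,.12),(-.19,.18),(-.085,.037)):
            q=ik(W(p[0],0,p[1]),o); print(L,sg,p,None if q is None else np.round(q,2))
E
```

```text
15 1 (-0.19, 0.037) [-0.56  0.55  2.01  0.41  0.4  -2.59]
15 1 (-0.19, 0.12) [-0.56  0.39  1.93  0.27  0.63 -2.42]
15 1 (-0.19, 0.18) [-0.56  0.29  1.86  0.22  0.8  -2.36]
15 1 (-0.085, 0.037) [-0.43  0.62  1.78  0.26  0.53 -2.31]
15 -1 (-0.19, 0.037) [-0.56  0.55  2.01  0.41  0.4   0.56]
15 -1 (-0.19, 0.12) [-0.56  0.39  1.93  0.27  0.63  0.72]
15 -1 (-0.19, 0.18) [-0.56  0.29  1.86  0.22  0.8   0.78]
15 -1 (-0.085, 0.037) [-0.43  0.62  1.78  0.26  0.53  0.83]
20 1 (-0.19, 0.037) [-0.6   0.56  2.08  0.77  0.32 -2.98]
20 1 (-0.19, 0.12) [-0.6   0.38  2.    0.45  0.53 -2.62]
20 1 (-0.19, 0.18) [-0.6   0.27  1.93  0.34  0.7  -2.5 ]
20 1 (-0.085, 0.037) [-0.46  0.62  1.85  0.47  0.41 -2.53]
20 -1 (-0.19, 0.037) [-0.6   0.56  2.08  0.77  0.32  0.16]
20 -1 (-0.19, 0.12) [-0.6   0.38  2.    0.45  0.53  0.52]
20 -1 (-0.19, 0.18) [-0.6   0.27  1.93  0.34  0.7   0.64]
20 -1 (-0.085, 0.037) [-0.46  0.62  1.85  0.47  0.41  0.61]
25 1 (-0.19, 0.037) [-0.65  0.58  2.14  1.28  0.3   2.75]
25 1 (-0.19, 0.12) [-0.65  0.38  2.07  0.7   0.46 -2.91]
25 1 (-0.19, 0.18) [-0.65  0.26  2.    0.51  0.62 -2.
[... 529 characters left out ...]
30 -1 (-0.19, 0.037) [-0.7   0.61  2.21  1.74  0.37 -0.9 ]
30 -1 (-0.19, 0.12) [-0.7   0.39  2.14  1.04  0.43 -0.14]
30 -1 (-0.19, 0.18) [-0.7   0.26  2.06  0.73  0.56  0.2 ]
30 -1 (-0.085, 0.037) [-0.53  0.64  1.99  1.32  0.3  -0.3 ]
35 1 (-0.19, 0.037) [-0.75  0.66  2.27  2.01  0.49  1.9 ]
35 1 (-0.19, 0.12) [-0.75  0.42  2.2   1.4   0.45  2.59]
35 1 (-0.19, 0.18) [-0.75  0.27  2.13  1.    0.54  3.03]
35 1 (-0.085, 0.037) [-0.56  0.67  2.05  1.79  0.37  2.35]
35 -1 (-0.19, 0.037) [-0.75  0.66  2.27  2.01  0.49 -1.24]
35 -1 (-0.19, 0.12) [-0.75  0.42  2.2   1.4   0.45 -0.55]
35 -1 (-0.19, 0.18) [-0.75  0.27  2.13  1.    0.54 -0.11]
35 -1 (-0.085, 0.037) [-0.56  0.67  2.05  1.79  0.37 -0.8 ]
```

```bash
cat >> h.py <<'E'
a=np.radians(22); PUSH=ori([0,-1,0],[np.sin(a),0,-np.cos(a)])
E
python3 - <<'E'
from plant import *
from h import *
grab(10)
goto(W(-.195,0,.18),PUSH)
move_straight(W(-.195,0,.037),feed=.15)
s=sense();print(s["clock"],s["force"],s["grip_width"],s["tool_pos"])
cv2.imwrite("pics/push1.png",snapshot("scene")["pixels"][200:420,200:500,::-1].repeat(2,0).repeat(2,1))
E
```

```text
5.9167 [-0.00811374 -0.42330494 -0.06341243] 0.0005510720254115405 [ 0.47938784 -0.16601307  0.0371284 ]
```

View pics/push1.png

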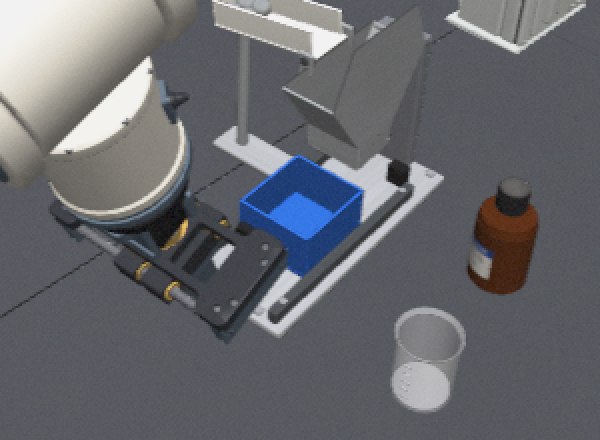

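The fingers are behind the tab and the box at (300,210) is clear. The stain bottle is hidden by the wrist, so I'll check the top view before pushing.

```bash
python3 - <<'E'
from plant import *
from h import *
cv2.imwrite("pics/push2.png",snapshot("top")["pixels"][150:400,200:470,::-1].repeat(2,0).repeat(2,1))
E
```

```text
(no output)
```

View pics/push2.png

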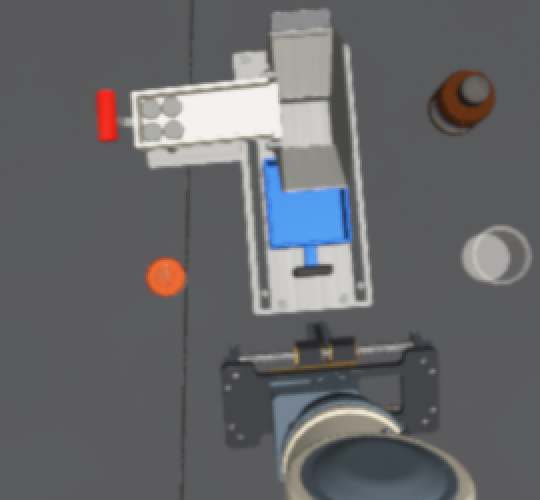

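Top view: the fingers at (318,330) are lined up with the tab at (313,270), and the bottles are clear on both sides. Pushing now.

```bash
python3 - <<'E'
from plant import *
from h import *
ex=Rz[:,0]; f0=sense()["force"]@ex
move_straight(W(-.10,0,.037),feed=.08)
s=sense();print(s["clock"],s["force"]@ex-f0)
x=-.10
while x<-.072:
    x+=.003; move_straight(W(x,0,.037),feed=.04); f=sense()["force"]@ex-f0; print(round(x,4),round(f,2),end="; ")
    if f<-9: break
s=sense();print(s["clock"],Rz.T@(s["tool_pos"]-O))
move_straight(W(x-.04,0,.045),feed=.15)
move_straight(W(x-.07,0,.20),feed=.2)
T=snapshot("top");cv2.imwrite("pics/home.png",T["pixels"][150:312,240:450,::-1].repeat(3,0).repeat(3,1))
print(sense()["clock"])
E
```

```text
7.3583 -0.016261687616108134
-0.097 0.96; -0.094 -1.05; -0.091 -0.27; -0.088 -0.71; -0.085 -3.69; -0.082 -25.61; 8.8583 [-0.08425701  0.00037565  0.036543  ]
10.275
```

View pics/home.png

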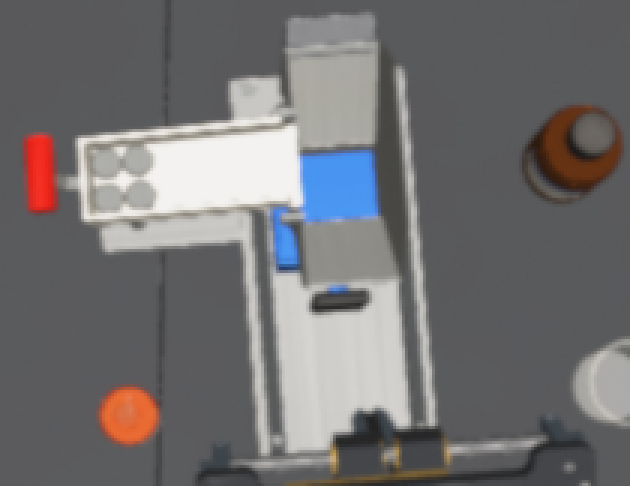

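Box is home: contact force jumped at x≈-84 mm, and blue fills the hopper opening at (340,185). The tab at (340,300) is just outside the hopper. Next the tray handle, with one close look first.

```bash
cat >> h.py <<'E'
DN={s:ori([s,0,0],[0,0,-1]) for s in(1,-1)}
E
python3 - <<'E'
from plant import *
from h import *
H=np.array([.6584,.01445,.2035]); print(Rz.T@(H-O))
q=sense()["joint_positions"]; best=None
for s in(1,-1):
    c=ik(H+[0,0,.09],DN[s]); print(s,np.round(c,2))
    if c is not None and (best is None or abs(c-q).max()<best[0]): best=(abs(c-q).max(),s)
s=best[1]; print("sg",s)
move_straight(sense()["tool_pos"]+[0,0,.08],feed=.25)
goto(H-Rz[:,0]*.05+[0,0,.13],DN[s])
open_jaws()
move_straight(H+[0,0,.07],feed=.2)
w=snapshot("wrist"); cv2.imwrite("pics/wr.png",w["pixels"][...,::-1])
try:
    a,sa,m=blob(w,"red",(0,0,640,480)); print(a,sa,plane(w,a,.204))
except Exception as e: print(e)
st=sense();print(st["clock"],st["tool_pos"],st["grip_width"])
E
```

```text
[-2.98410119e-05  1.63150273e-01  2.03500000e-01]
1 [-0.07  0.49  1.14 -0.    1.52 -0.16]
-1 [-0.07  0.49  1.14 -0.    1.52  2.98]
sg 1
[477.27282851  24.34576837] [ 453    0   44   68 1796] [0.73556956 0.16531434 0.204     ]
13.675 [0.658296   0.01441074 0.27456544] 0.09106686577301004
```

View pics/wr.png

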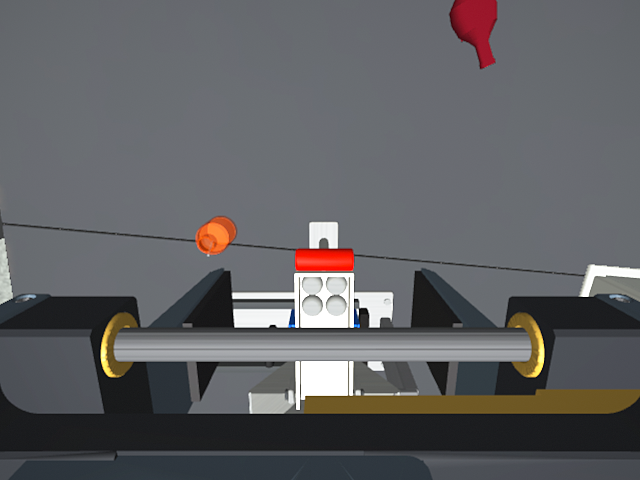

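The handle sits at (325,260), centred between the fingers (231 to 414), with all four balls below it. Gripping and lifting along the arc.

```bash
cat >> h.py <<'E'
P0=np.arctan2(.0315,.133); RR=.1367; DZ=.016
def tcp(th): return W(0,.030+RR*np.cos(P0+th),.172+RR*np.sin(P0+th)-DZ)
E
python3 - <<'E'
from plant import *
from h import *
w=snapshot("wrist"); a,sa,m=blob(w,"red",(290,240,360,275)); print(sa,Rz.T@(plane(w,a,.206)-O))
print([ik(tcp(t),DN[1]) is not None for t in(0,.4,.75)])
f0=sense()["force"]
move_straight(tcp(0),feed=.1); f1=sense()["force"]
grab(15); s=sense(); print(s["clock"],s["grip_width"],s["gripper_force"],f1-f0,s["force"]-f0)
for t in np.arange(.1,.41,.1):
    move_straight(tcp(t),feed=.05); s=sense(); print(round(t,2),round(s["clock"],2),np.round(s["force"]-f0,1),round(s["grip_width"],4))
    if np.linalg.norm(s["force"]-f0)>15: break
cv2.imwrite("pics/lift.png",snapshot("scene")["pixels"][100:380,230:500,::-1].repeat(2,0).repeat(2,1))
E
```

```text
[ 295  248   59   23 1323] [0.00101961 0.16208076 0.206     ]
[True, True, True]
15.5667 0.03980531760404906 14.999746531248093 [0.8197786  0.74587811 1.24763501] [ 8.33608487  0.24254525 -1.69923398]
0.1 15.99 [ 8.9  0.6 -1.5] 0.0399
0.2 16.42 [ 8.3  0.5 -1.2] 0.0401
0.3 16.84 [ 9.2  0.5 -2.1] 0.0398
0.4 17.27 [ 7.9  1.  -0.4] 0.0396
```

View pics/lift.png

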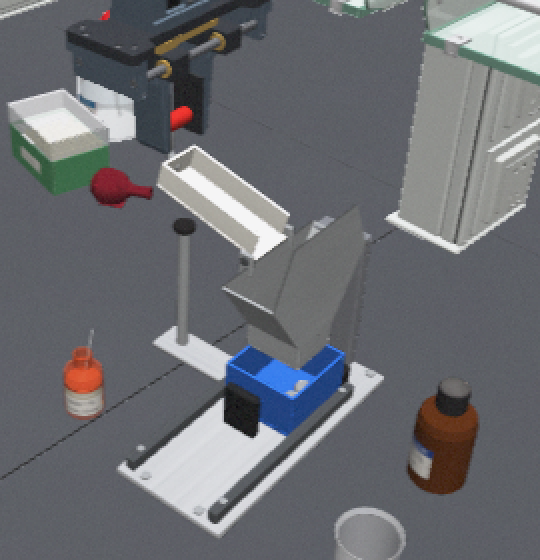

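The tray is tilting cleanly and the balls are already arriving in the box at (300,385). Going on to 0.75 rad, with a 1 mm sideways trim to relieve the lateral force.

```bash
sed -i 's/return W(0,.030/return W(.001,.030/' h.py; python3 - <<'E'
from plant import *
from h import *
for t in (.5,.6,.7,.76):
    move_straight(tcp(t),feed=.05)
s=sense();print(s["clock"],s["force"],s["grip_width"])
sleep(1.5)
S=snapshot("scene")["pixels"][170:330,310:430,::-1];T=snapshot("top")["pixels"][150:280,240:400,::-1]
c=np.hstack([cv2.resize(S,(390,520),interpolation=2),cv2.resize(T,(400,325),interpolation=2)[:325] if 0 else cv2.copyMakeBorder(cv2.resize(T,(400,325),interpolation=2),0,195,0,0,0)])
cv2.imwrite("pics/tip.png",c)
E
```

```text
18.9083 [4.41837714 2.99729086 0.38216208] 0.03949205644354686
```

View pics/tip.png

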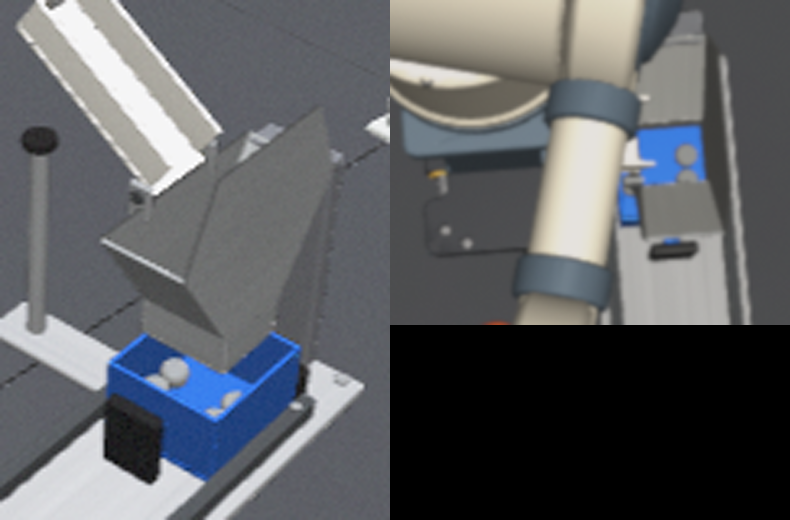

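All four balls are in the box, at (175,372), (157,383), (217,412) and (232,398). The tray is empty, so I'll lower it gently onto its rest.

```bash
python3 - <<'E'
from plant import *
from h import *
for t in (.66,.56,.46,.36,.26,.16,.08):
    move_straight(tcp(t),feed=.06)
f0=sense()["force"]; print(sense()["clock"],f0)
for t in (.05,.03,.02,.01,.0,-.007,-.014,-.021):
    move_straight(tcp(t),feed=.02); f=sense()["force"]-f0; print(t,np.round(f,2))
    if f[2]>3.5: break
s=sense(); print(s["clock"],s["tool_pos"][2])
E
```

```text
23.0917 [ 7.69539419 -0.24542947 -1.57117152]
0.05 [-0.78 -0.66  0.36]
0.03 [-0.76 -0.98  0.96]
0.02 [-0.47 -1.51  0.29]
0.01 [-4.57 -2.11  9.34]
24.2333 0.18802380012173683
```

The tray is on its rest, with contact felt at 0.01 rad. Easing the preload, then releasing and withdrawing.

```bash
python3 - <<'E'
from plant import *
from h import *
move_straight(tcp(.013),feed=.02); print(sense()["force"])
open_jaws(); sleep(.3)
move_straight(tcp(0)+[0,0,.10],feed=.12)
goto(W(-.15,.28,.33),DN[1]); set_joints([1.2,.494,1.345,0,1.302,-.096])
s=sense();print(s["clock"],s["force"],s["grip_width"])
S=snapshot("scene");T=snapshot("top")
a,_,_=blob(S,"red",(295,170,320,190));b,_,_=blob(T,"red",(243,190,262,225));X=tri(S,a,T,b)[0];print(X)
A=S["pixels"][160:420,250:480,::-1];B=T["pixels"][150:312,240:470,::-1]
A=cv2.resize(A,(400,452),interpolation=2);B=cv2.resize(B,(400,282),interpolation=2)
cv2.imwrite("pics/end.png",np.hstack([A,cv2.copyMakeBorder(B,0,170,0,0,0)]))
E
```

```text
[ 5.02518549 -2.06071613  2.95183914]
29.5917 [ 1.06785108 -0.87615571 -0.0280587 ] 0.09125960205540012
[0.65841291 0.01444479 0.20310173]
```

View pics/end.png

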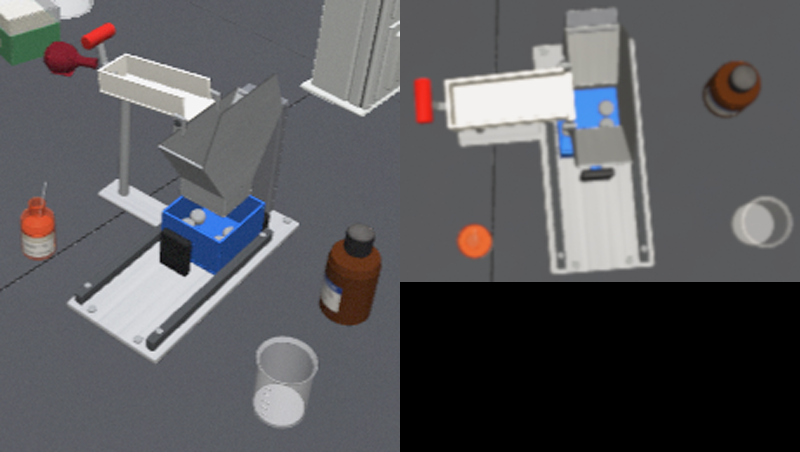

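The tray is back at its starting rest (handle z 0.2031, same as before) and empty. The box is home with the balls in it at (198,215), and the bottles and beaker are standing undisturbed. Handing in.

```bash
python3 -c "
from plant import *
print(job_done())"
```

```text
the job is handed in; nothing more can be done
None
```

The job is done and handed in at about 30 s of the 53 s allowed: the box is fully home, all four balls are in it, the tray is back on its rest, and the bottles and beaker look undisturbed in the final pictures.

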